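# Open the two-door reagent cabinet in the food lab

## Robot

A 7-joint arm with a two-finger parallel gripper is mounted at the origin on the work surface. World frame = base frame: x ahead of the robot, y to its left, z up, the work surface at z = 0. Lengths are in m, angles in rad, forces in N, time in s.
With the tool pointing down it reaches from about 0.425 to 0.925 m from the base axis. Payload 6.8 kg.
Tool frame: the origin (TCP) lies on the centre line of the jaws, within the pads' length; the fingertips stand 25 mm ahead of it and the grasp point (between the pads) lies 6 mm ahead of it; z points along the fingers, y is the line along which they close (so a half turn about z gives the same grasp; the last joint's range is limited). The gripper opens to 85 mm and grips with 20 to 120 N. Pads are 22 mm wide; open, the fingers measure 114 mm over their backs; the gripper's body (76 mm by 85 mm) begins 54 mm behind the grasp point. The pads swing forward as they close: fully open they stand 13 mm farther back than shut.
Start: joints at [-1.377, 0.477, 0.022, 1.555, -0.011, 1.109, -0.083], TCP at [0.201, 0.645, 0.256] pointing down, gripper open.
Joint ranges: [-2.96, 2.96], [-0.34, 2.1], [-1.41, 1.46], [0.24, 2.44], [-1.37, 4.51], [0.17, 1.92], [-2.96, 2.96]. Speed limits (rad/s): [2.39, 2.39, 3.14, 3.14, 3.14, 3.14, 3.14].

## Interface

Orientations are given as a rotation vector (axis times angle).
In Python, from bench import status, imaging, workorder gives the robot as it stands.
- The arm moves only by the tool send_rows, never from a script. Its argument "steps" is a list of rows, each an object of numbers: "dx", "dy", "dz": the shift along the tool's x, y, z in cm; "yaw": the turn about the tool's z in degrees; "gripper": the opening, from 0 (shut) to 1 (fully open). A call has 1 to 5 rows; each row is the pose to reach, as a shift and turn from the pose commanded when the call began, along the tool's axes at that moment; what a row does not reach only later rows make up. A row lasts 1/8 s, in which the tool goes at most 62.5 mm and 10.7 degrees, less where a joint would pass 70% of its speed; a pose out of reach is approached as far as the arm can. A call with a gripper value outside its range is refused whole. The fingers move at their own pace and stop on an object; "force" is the grip in N (left out, the last holds). Time passes only in rows, so rows that repeat a pose let the fingers close. It gives the time, the measured TCP pose, the force, the opening and the grip force at its end, in the units of the state.
- status.get_obs(): the state, without advancing time (a new reading comes with each control period).
- imaging.grab_frame(name): name is "scene" or "top" or "wrist"; returns a dict with "color" (384x512x3 uint8, red, green, blue), "depth" (384x512 float32, m along the optical axis (not along the pixel's ray), 0 where there is no reading), "K" (3x3 intrinsics, pixels), "k1" (the pictures are not rectified: a ray, as slopes to the right and down, at radius r is drawn at 1 + k1 r^2 times it, then the intrinsics apply), "R" (3x3) and "t" (3): a world point X has camera coordinates R X + t. Camera axes: x right, y down, z forward; pixel columns grow to the right and rows downward; lengths in m; the calibration is good to about 2 mm. A picture is of the moment at which its call begins.
- workorder.hand_in(): hands the job in; it is judged then, once.
The state is a dict: "clock": time; "joints": joint angles; "qvel": joint speeds; "tau": joint torques, N m; "tcp_pos": TCP position; "orientation": TCP orientation; "contact_force": force on the tool from outside, world axes, zero at the start; "moment": the same for the moment, N m; "grip_width": finger opening in m; "gripper_force": force on a finger pad.
Only numpy, scipy, OpenCV 4.12 (cv2) and the standard library are available. Lean on these libraries where they do the work, as an engineer would, in place of code of your own. Each camera call takes 0.05 s, during which the arm holds its last target. There are 200 camera calls.

## Task

Open up the little reagent cabinet on the bench, whose two doors face away from the robot. Pull its active door (on the robot's right, the one without the dark keeper on its top edge) wide open, about square to the cabinet, and only then push the brass thumb plate of the passive door's flush bolt fully down, so that the passive door springs ajar. Leave the active door wide open, the bolt down and the passive door ajar.

Things in the scene. Friction and masses are not known exactly. Their poses are not given: they have to be found in the camera images.
- cabinet: Fixed grey bench cabinet, 300 wide, 182 deep, 220 high (all mm); its 2 white doors face away from the robot. Origin: on the bench under the middle of the carcass's front edge; z up, x into the carcass, y along the front: passive door y -150..0, active door y 0..150 (on the robot's right). Closed doors fill x -42..0, tops at z 220. A dark keeper tops the passive door at y -50..-10, up to z 233.
- active_handle (a point): Point on the axis of the active door's upright round steel bar handle (11 thick, 111 long, its upper end 10 below the door top), 35 mm below the door's top. The axis stands 35 mm in front of the door's face (cabinet x -77 when closed) and 95 mm from the hinge axis along the door (cabinet y 55 when closed). The bar turns with the door about the hinge and can be pinched from above.
- active_door (a joint): Active door's angle, rad: 0 closed (starts 0 to 0.06), grows as it opens (clockwise from above), stop 1.75; stays where left, light (0.05 N m). Hinge axis upright at cabinet x -42, y 150. A hollow pan 149 wide, 42 deep, open at its free edge; closed, its top flange and face cover the thumb plate of the passive door's bolt.
- thumb_plate (a point): Centre of the top face of the flush bolt's brass thumb plate, 24 (cabinet x) by 46 (cabinet y) by 8 thick. It sticks out of the passive door's free edge, hidden behind the active door until that is opened. With the passive door closed it is at cabinet x -24, y 24, z 210 (bolt up) or z 192 (bolt fully down).
- flush_bolt (a joint): Downward travel of the passive door's flush bolt, m: 0 up, bolting that door to the keeper; 0.018 at the lower stop, fully released. Push its thumb plate straight down with about 4 to 6 N (closed fingertips serve); it stays where it is left.
- passive_door (a joint): Passive door's angle, rad: 0 closed, grows as it opens (anticlockwise from above); hinge at cabinet x -42, y -150. Solid, 42 thick, with a like bar handle at cabinet y -60 that need not be used. A light spring swings it to about 0.36 by itself once the bolt is down more than 10 mm and the robot lets go of the thumb plate; until then it is held shut.

How it is judged:
On the way, in this order (a step that is already met when the one before it is completed fails the run):
1. the active door is wide open while the flush bolt is still up (value of joint active_door above 1.1 rad and value of joint flush_bolt below 0.005 m and value of joint passive_door below 0.05 rad), for 0.2 s.
2. the flush bolt is pushed down (value of joint flush_bolt above 0.013 m), for 0.2 s.
At the end, for the whole second after the job is handed in: The active door stands open by more than 1.1 rad (63 degrees), the flush bolt is more than 13 mm down, the passive door stands ajar by more than 0.15 rad (9 degrees), and both doors are at rest (value of joint active_door above 1.1 rad and value of joint flush_bolt above 0.013 m and value of joint passive_door above 0.15 rad and velocity of joint active_door between -0.1 and 0.1 rad/s and velocity of joint passive_door between -0.1 and 0.1 rad/s); the robot touches nothing.
It also fails if it takes over 45 s, if anything falls off the work surface, if the arm or the gripper's body presses on something with over 40 N, if the wrist force passes 120 N, or if a joint passes its speed limit or range.

## Working session

There is one attempt and no reset: what is moved stays moved. The work goes in short steps, Python scripts to look and compute and a tool call to move; the robot and the scene stay as the last step left them, time stands still between calls to the robot, and variables do not carry over. Pictures are saved under pics/ and viewed, at most 10 in all, crops included, and the job is handed in when it is done.

Besides the shell and the picture viewer there is one more tool, called after "Emit:" as name([rows], argument=value, ...), one row to a line, values as JSON. send_rows: Moves the arm, as the interface text tells. Its arguments: {"type":"object","properties":{"steps":{"type":"array"},"force":{"type":"number"}},"required":["steps"]}

```bash
ls; mkdir -p pics
python3 - <<'E'
from bench import status, imaging
import cv2,pickle,numpy as np
print(status.get_obs())
fs={n:imaging.grab_frame(n) for n in("scene","top")}
pickle.dump(fs,open('f0.pkl','wb'))
for n,f in fs.items():
    print(n,f['K'].tolist(),f['k1'],f['R'].tolist(),f['t'])
    cv2.imwrite(f'pics/{n}0.png',f['color'][...,::-1])
E
```

```text
pics
{'clock': 0.0, 'joints': array([-1.37709256,  0.4778084 ,  0.02239005,  1.55645283, -0.01148789,
        1.10929088, -0.08312105]), 'qvel': array([ 1.40441840e-05, -5.05691952e-04,  1.30112482e-03,  6.05925840e-05,
        9.82007460e-04, -2.20492370e-03,  1.60123675e-04]), 'tau': array([-9.55179858e-04, -5.96449149e+01,  1.60750654e+00, -2.81188291e+01,
        1.24793197e-02,  9.43943218e-03,  1.23641402e-05]), 'tcp_pos': array([0.20052074, 0.64395852, 0.25532051]), 'orientation': array([-4.72319190e-01, -3.10577636e+00,  2.87080143e-03]), 'contact_force': array([-0.53831235,  0.95824535,  0.64150844]), 'moment': array([0.02099397, 0.03027257, 0.07924304]), 'gripper_force': 0.0, 'grip_width': 0.08530735368563089}
scene [[378.20562860412014, 0.0, 250.84488042655042], [0.0, 378.20562860412014, 190.98357951211565], [0.0, 0.0, 1.0]] -0.006601825848494058 [[0.2780310003172212, 0.9605302109354684, -0.008970883059643171], [0.8976660280991423, -0.26313602398405933, -0.3534899360357664], [-0.3418983253239404, 0.09022830355340297, -0.9353953112874578]] [-0.10051059 -0.39279368  0.95032728]
top [[416.2733933631435, 0.0, 264.13402440611793], [0.0, 416.2733933631435, 193.35554458137284], [0.0, 0.0, 1.0]] -0.11695516169511744 [[0.01433931015210858, -0.9992950920744761, 0.03469442520385313], [-0.9863731972110145, -0.019824337219047545, -0.1633245587091749], [0.16389722391817033, -0.031879689610935874, -0.9859621622467202]] [-0.05768097  0.49925197  0.84617356]
```

View pics/scene0.png

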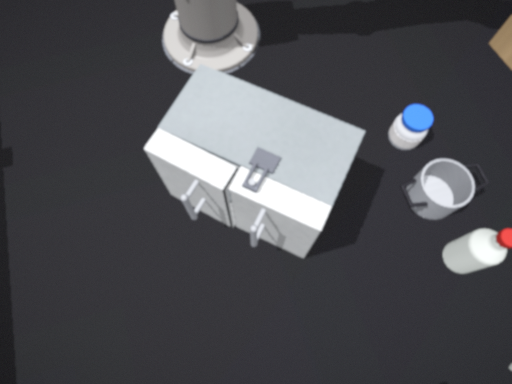

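View pics/top0.png

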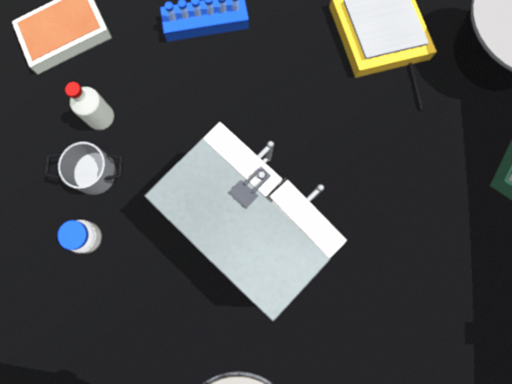

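The scene view has the robot at the top. The active door is at image left, with its front-right corner at about (148,145) and its handle top at (184,197). The keeper is at (262,168). In the top view the cabinet's top corners are (220,123), (147,196), (273,319) and (345,240), and the handle tops are (268,145) passive and (321,187) active.

```bash
cat > h.py <<'E'
import numpy as np,cv2
def ray(f,p):
    K=f['K']; d=np.array([f['k1'],0,0,0,0.])
    q=cv2.undistortPoints(np.array([[p]],float),K,d)[0,0]
    v=f['R'].T@np.array([q[0],q[1],1]); return -f['R'].T@f['t'], v/np.linalg.norm(v)
def onz(f,p,z):
    c,v=ray(f,p); return c+v*(z-c[2])/v[2]
def tri(fa,pa,fb,pb):
    a,u=ray(fa,pa); b,v=ray(fb,pb)
    s=np.linalg.lstsq(np.stack([u,-v],1),b-a,rcond=None)[0]
    A,B=a+s[0]*u,b+s[1]*v; return (A+B)/2,np.linalg.norm(A-B)
def proj(f,X):
    return cv2.projectPoints(np.array([X],float),cv2.Rodrigues(f['R'])[0],f['t'],f['K'],np.array([f['k1'],0,0,0,0.]))[0].ravel()
E
python3 - <<'E'
import pickle;from h import *
np.set_printoptions(precision=4,suppress=True)
fs=pickle.load(open('f0.pkl','rb'));S,T=fs['scene'],fs['top']
print(-S['R'].T@S['t'],-T['R'].T@T['t'])
P=dict(BR=((273,319),(202,68)),BL=((147,196),(363,132)),FR=((345,240),(148,145)),FL=((220,123),(325,230)),hA=((321,187),(184,197)))
for k,(a,b) in P.items(): print(k,*tri(T,a,S,b),onz(T,a,.22),onz(S,b,.22))
# mask corners
for n,f in fs.items():
    g=cv2.cvtColor(f['color'],cv2.COLOR_RGB2HSV)
    m=((g[...,2]>90)).astype(np.uint8)
    _,L,st,c=cv2.connectedComponentsWithStats(m)
    p=(200,235) if n=='top' else (250,130)
    l=L[p[1],p[0]]; cs,_=cv2.findContours((L==l).astype(np.uint8),0,2)
    h=cv2.convexHull(max(cs,key=cv2.contourArea)); print(n,cv2.approxPolyDP(h,3,True).reshape(-1,2).tolist())
big=cv2.resize(T['color'][110:260,180:360],None,fx=4,fy=4,interpolation=cv2.INTER_CUBIC)
b2=cv2.resize(S['color'][125:260,140:340],None,fx=4,fy=4,interpolation=cv2.INTER_CUBIC)
cv2.imwrite('pics/tz.png',big[...,::-1]);cv2.imwrite('pics/sz.png',b2[...,::-1])
E
```

```text
[ 0.7055 -0.0926  0.7492] [ 0.3546 -0.0208  0.9178]
BR [ 0.2608 -0.06    0.206 ] 0.003440918300825506 [ 0.2624 -0.0608  0.22  ] [ 0.2727 -0.0592  0.22  ]
BL [0.4633 0.1582 0.2147] 0.0025991632505619317 [0.462  0.1555 0.22  ] [0.466 0.157 0.22 ]
FR [ 0.3935 -0.1776  0.2233] 0.005651083853465012 [ 0.3934 -0.1812  0.22  ] [ 0.3922 -0.1753  0.22  ]
FL [0.5973 0.0407 0.2151] 0.009548545063610744 [0.5939 0.0358 0.22  ] [0.5996 0.0441 0.22  ]
hA [ 0.4867 -0.1423  0.2042] 0.0024004369279288142 [ 0.4836 -0.1408  0.22  ] [ 0.4932 -0.1397  0.22  ]
scene [[174, 0], [235, 0], [365, 130], [325, 224], [303, 258], [251, 246], [191, 219], [169, 193], [143, 150], [162, 32]]
top [[219, 121], [272, 141], [322, 184], [346, 238], [274, 320], [145, 196]]
```

View pics/tz.png

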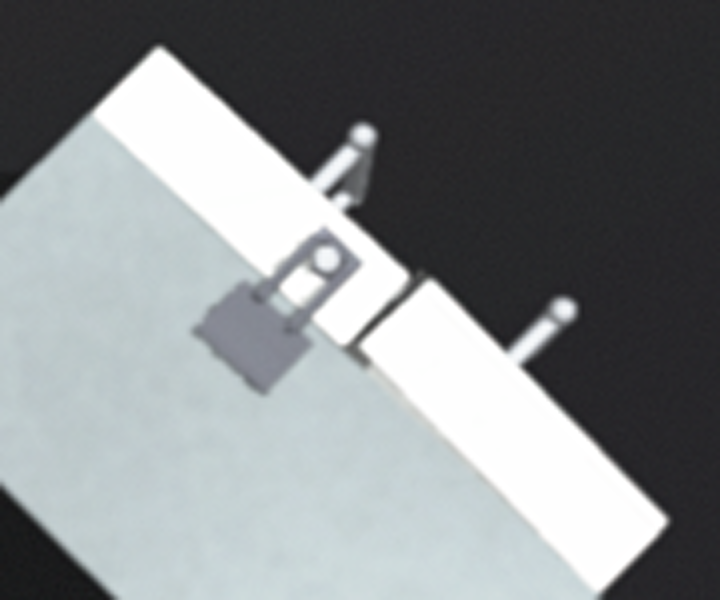

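View pics/sz.png

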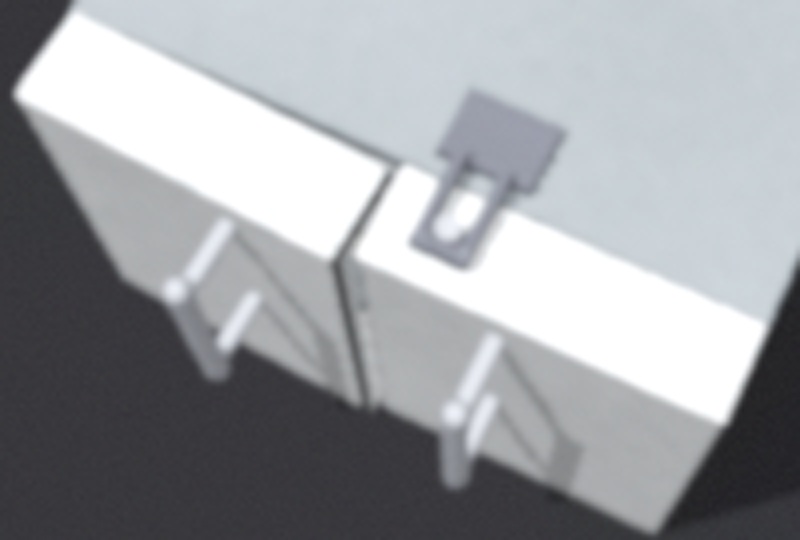

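The zooms give refined pixels. In the top view FL is (220,121.3), FR (347.2,240.2) and active handle top (321.2,187.5). In the scene view FR is (143.3,148.3), FL (321.8,230.5) and handle top (184,198).

Run:
```python
import pickle;from h import *
from scipy.optimize import least_squares
np.set_printoptions(precision=4,suppress=True)
fs=pickle.load(open('f0.pkl','rb'));S,T=fs['scene'],fs['top']
C=dict(BR=(182,150),BL=(182,-150),FR=(-42,150),FL=(-42,-150))
P=dict(BR=((274,320),(201,67)),BL=((145.5,196),(364.5,131)),FR=((347,240),(143.3,148.3)),FL=((219.8,121.2),(321.8,230.5)))
A=[];B=[]
for k,(a,b) in P.items():
    print(k,*tri(T,a,S,b),onz(T,a,.22),onz(S,b,.22))
    for q in (onz(T,a,.22),onz(S,b,.22)): A.append(C[k]);B.append(q[:2])
A=np.array(A)/1000;B=np.array(B)
def m(p,A): c,s=np.cos(p[2]),np.sin(p[2]); return A@np.array([[c,s],[-s,c]])+p[:2]
r=least_squares(lambda p:(m(p,A)-B).ravel(),[.5,-.05,np.pi+.75]);p=r.x
print(p,np.degrees(p[2]));print(1000*(m(p,A)-B))
np.save('cab.npy',p)
h,e=tri(T,(321.2,187.4),S,(184,198));print('handle top',h,e,onz(T,(321.2,187.4),.21),onz(S,(184,198),.21))
def inv(w): c,s=np.cos(p[2]),np.sin(p[2]); return (w-p[:2])@np.array([[c,-s],[s,c]])
print('handle cab',inv(h[:2]),inv(onz(T,(321.2,187.4),.21)[:2]))
print('closed handle',m(p,np.array([[-.077,.055]])),'hinge',m(p,np.array([[-.042,.15]])),'plate',m(p,np.array([[-.024,.024]])))
```

```text
BR [ 0.2594 -0.0614  0.2075] 0.003773890977374014 [ 0.2608 -0.0625  0.22  ] [ 0.2701 -0.0603  0.22  ]
BL [0.4631 0.1604 0.2163] 0.0026430596878914804 [0.462  0.1581 0.22  ] [0.465 0.16  0.22 ]
FR [ 0.3937 -0.1848  0.2166] 0.0014239961795602632 [ 0.3935 -0.1847  0.22  ] [ 0.3959 -0.1834  0.22  ]
FL [0.5983 0.038  0.2186] 0.0035493866768505256 [0.5972 0.0362 0.22  ] [0.599  0.0395 0.22  ]
[ 0.4821 -0.0593  2.4018] 137.6118462549097
[[-14.1653  15.0751]
 [-23.5612  12.8794]
 [-13.1593  16.03  ]
 [-16.1734  14.1938]
 [ 18.5726 -13.7653]
 [ 16.1564 -14.9949]
 [ 17.079  -13.1029]
 [ 15.2512 -16.3151]]
handle top [ 0.4867 -0.1432  0.2004] 0.0027139219290947384 [ 0.4848 -0.1429  0.21  ] [ 0.4908 -0.141   0.21  ]
handle cab [-0.0599  0.0589] [-0.0583  0.0599]
closed handle [[ 0.5019 -0.1519]] hinge [[ 0.412  -0.1984]] plate [[ 0.4837 -0.0932]]
```

```bash
cat >> h.py <<'E'
def m(p,A):
    c,s=np.cos(p[2]),np.sin(p[2]); return np.atleast_2d(A)@np.array([[c,s],[-s,c]])+p[:2]
def inv(p,w):
    c,s=np.cos(p[2]),np.sin(p[2]); return (np.asarray(w)[:2]-p[:2])@np.array([[c,-s],[s,c]])
E
python3 - <<'E'
import pickle;from h import *
from scipy.optimize import least_squares
np.set_printoptions(precision=4,suppress=True)
fs=pickle.load(open('f0.pkl','rb'));S,T=fs['scene'],fs['top']
C=dict(BR=(140,150),BL=(140,-150),FR=(-42,150),FL=(-42,-150))
P=dict(BR=((274,320),(201,67)),BL=((145.5,196),(364.5,131)),FR=((347,240),(143.3,148.3)),FL=((219.8,121.2),(321.8,230.5)))
A=[];B=[]
for k,(a,b) in P.items():
    for q in (onz(T,a,.22),onz(S,b,.22)): A.append(C[k]);B.append(q[:2])
A=np.array(A)/1000;B=np.array(B)
p=least_squares(lambda p:(m(p,A)-B).ravel(),[.5,-.05,2.4]).x
print(p,np.degrees(p[2]));print(1000*(m(p,A)-B))
np.save('cab.npy',p)
h,e=tri(T,(321.2,187.4),S,(184,198))
print('handle cab',inv(p,h),inv(p,onz(T,(321.2,187.4),.21)),inv(p,onz(S,(184,198),.21)))
for n,a in dict(handle=(-.077,.055),hinge=(-.042,.15),plate=(-.024,.024)).items(): print(n,m(p,np.array(a)))
t=1.6
for th in np.arange(0,1.61,.2):
    # door opens clockwise from above about hinge
    r=np.array([-.035,-.095]);c,s=np.cos(-th),np.sin(-th)
    w=m(p,np.array([-.042,.15])+np.array([[c,-s],[s,c]])@r);print(round(th,1),w,np.linalg.norm(w))
from bench import status
o=status.get_obs();print(cv2.Rodrigues(o['orientation'])[0])
E
```

```text
[ 0.4666 -0.0452  2.4022] 137.6338526686236
[[ 1.3642  0.8533]
 [-8.0317 -1.3424]
 [ 2.285   1.8858]
 [-0.729   0.0496]
 [ 3.1282  0.3788]
 [ 0.712  -0.8508]
 [ 1.5495  1.1189]
 [-0.2783 -2.0933]]
handle cab [-0.0809  0.0589] [-0.0792  0.06  ] [-0.0824  0.0545]
handle [[ 0.4865 -0.1377]]
hinge [[ 0.3966 -0.1843]]
plate [[ 0.4682 -0.0791]]
0.0 [[ 0.4865 -0.1377]] 0.5055763436353777
0.2 [[ 0.4939 -0.1565]] 0.5181259960688319
0.4 [[ 0.4975 -0.1764]] 0.5278563231324325
0.6 [[ 0.4971 -0.1966]] 0.5345417988071149
0.8 [[ 0.4926 -0.2163]] 0.5380328042878922
1.0 [[ 0.4844 -0.2347]] 0.5382528340430123
1.2 [[ 0.4726 -0.2512]] 0.5351971022033815
1.4 [[ 0.4578 -0.2649]] 0.5289324562517952
1.6 [[ 0.4405 -0.2755]] 0.519598591889126
[[-0.9548  0.2972 -0.0004]
 [ 0.2972  0.9548 -0.0015]
 [-0.0001 -0.0016 -1.    ]]
```

Emit:
send_rows([
  {"dz": -6},
  {"dx": -10,"dy": -6,"dz": -9},
  {"dx": -20,"dy": -12.5,"dz": -9},
  {"dx": -32.5,"dy": -20.5,"dz": -9},
  {"dx": -32.5,"dy": -20.5,"dz": -9},
])

```text
validation failed for argument at $.st...
```

Emit:
send_rows([
  {"dx": -4,"dy": -4},
  {"dx": -4,"dy": -9.5},
  {"dx": -4,"dy": -15},
  {"dx": -4,"dy": -21},
  {"dx": -4,"dy": -21},
])

```text
validation failed for argument at $.st...
```

```bash
cat >> h.py <<'E'
def togo(o,target,ydeg):
    "shift in tool cm to world target, yaw deg to bring tool y to world angle ydeg (mod 180)"
    R=cv2.Rodrigues(o['orientation'])[0]
    a=np.degrees(np.arctan2(R[1,1],R[0,1])); y=(a-ydeg+90)%180-90
    return (R.T@(np.array(target)-o['tcp_pos'])*100).round(2), round(y,1)
E
python3 - <<'E'
from h import *;from bench import status
o=status.get_obs();print(o['clock'],o['tcp_pos'],o['joints'],o['orientation'],togo(o,[.488,-.141,.32],47.6))
E
```

```text
0.1 [0.20049716 0.64405503 0.2554567 ] [-1.37710506  0.47770638  0.02233941  1.55628994 -0.01150048  1.10928936
 -0.08309699] [-4.72195752e-01 -3.10577545e+00  2.45020615e-03] (array([-50.78, -66.42,  -6.35]), np.float64(25.1))
```

Emit:
send_rows([
  {"dx": 0,"dy": 0,"dz": -6,"yaw": 0,"gripper": 1},
  {"dx": -10,"dy": -6,"dz": -9,"yaw": 0,"gripper": 1},
  {"dx": -20,"dy": -12.5,"dz": -9,"yaw": 0,"gripper": 1},
  {"dx": -32.5,"dy": -20.5,"dz": -9,"yaw": 0,"gripper": 1},
  {"dx": -32.5,"dy": -20.5,"dz": -9,"yaw": 0,"gripper": 1},
])

```text
clock: 0.72
tcp_pos: [0.3629, 0.4545, 0.3413]
orientation: [-0.472, -3.106, 0.001]
contact_force: [0.7, 1.4, -0.1]
grip_width: 0.0857
gripper_force: 0.0
```

Emit:
send_rows([
  {"dx": -29.5,"dy": -53,"dz": 0,"yaw": 0,"gripper": 1},
  {"dx": -29.5,"dy": -53,"dz": 0,"yaw": 0,"gripper": 1},
  {"dx": -29.5,"dy": -53,"dz": 0,"yaw": 0,"gripper": 1},
  {"dx": -29.5,"dy": -53,"dz": 0,"yaw": 0,"gripper": 1},
  {"dx": -29.5,"dy": -53,"dz": 0,"yaw": 0,"gripper": 1},
])

```text
clock: 1.35
tcp_pos: [0.4258, 0.1484, 0.3413]
orientation: [-0.472, -3.106, -0.0]
contact_force: [1.4, 0.7, -0.3]
grip_width: 0.0855
gripper_force: 0.0
```

Run:
```python
from h import *;from bench import status
o=status.get_obs();print(o['clock'],o['tcp_pos'],o['joints'],o['orientation'],togo(o,[.488,-.141,.32],47.6))
```

```text
1.35 [0.4257588  0.14839012 0.34131685] [-0.77662303  0.00587948  0.30751513  1.9688238  -0.00215652  1.1671036
  0.80075403] [-4.72222472e-01 -3.10583105e+00 -3.17144961e-04] (array([-14.54, -25.78,   2.13]), np.float64(25.1))
```

Emit:
send_rows([
  {"dx": -14.5,"dy": -26,"dz": 0,"yaw": 10,"gripper": 1},
  {"dx": -14.5,"dy": -26,"dz": 0,"yaw": 20,"gripper": 1},
  {"dx": -14.5,"dy": -26,"dz": 0,"yaw": 25,"gripper": 1},
  {"dx": -14.5,"dy": -26,"dz": 0,"yaw": 25,"gripper": 1},
  {"dx": -14.5,"dy": -26,"dz": 0,"yaw": 25,"gripper": 1},
])

```text
clock: 1.98
tcp_pos: [0.4867, -0.1435, 0.3414]
orientation: [1.136, 2.929, -0.0]
contact_force: [0.7, -0.5, 0.3]
grip_width: 0.0853
gripper_force: 0.0
```

Run:
```python
from h import *;from bench import status,imaging
import pickle
f=imaging.grab_frame('wrist');pickle.dump(f,open('w1.pkl','wb'));cv2.imwrite('pics/w1.png',f['color'][...,::-1])
o=status.get_obs();print(o['clock'],o['tcp_pos'],o['joints'],togo(o,[.488,-.141,.32],47.6))
for z in (.21,.185): print(proj(f,[.488,-.141,z]))
print(-f['R'].T@f['t'],f['K'],f['R'])
```

```text
2.025 [ 0.4868175  -0.1495517   0.34182927] [-0.40861413  0.1250901   0.65119303  1.870405   -0.07846657  1.17024514
  1.09401016] (array([0.5 , 0.71, 2.18]), np.float64(-0.3))
[260.44386447 181.52717499]
[260.1144572  173.52425783]
[ 0.42643412 -0.08958013  0.45815487] [[296.31139343   0.         256.45896138]
 [  0.         296.31139343 184.55553021]
 [  0.           0.           1.        ]] [[ 6.73728686e-01  7.38978786e-01 -1.05973675e-04]
 [ 7.00883744e-01 -6.38951885e-01  3.17021239e-01]
 [ 2.34204258e-01 -2.13660578e-01 -9.48418432e-01]]
```

View pics/w1.png

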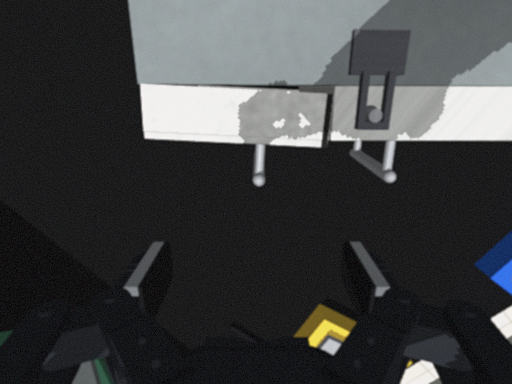

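The wrist view shows the active handle top at (259,180), where I predicted (260,181.5). The bar lies clear of the posts. The keeper is at (378,80).

Run:
```python
from h import *;from bench import status
import pickle
f=pickle.load(open('w1.pkl','rb'));fs=pickle.load(open('f0.pkl','rb'))
print(tri(f,(259,180),fs['top'],(321.2,187.4)),tri(f,(259,180),fs['scene'],(184,198)),onz(f,(259,180),.21))
o=status.get_obs();h=onz(f,(259,180),.21);print(o['tcp_pos'],togo(o,[h[0],h[1],.191],47.6))
```

```text
(array([ 0.48486086, -0.14143511,  0.21269228]), np.float64(0.00232175578524682)) (array([ 0.48786503, -0.14203877,  0.20290367]), np.float64(0.0008435507358062194)) [ 0.48609958 -0.14099201  0.21      ]
[ 0.4868175  -0.1495517   0.34182927] (array([ 0.69,  0.61, 15.08]), np.float64(-0.3))
```

Emit:
send_rows([
  {"dx": 0.6,"dy": 0.6,"dz": 5,"yaw": 0,"gripper": 1},
  {"dx": 0.6,"dy": 0.6,"dz": 10,"yaw": 0,"gripper": 1},
  {"dx": 0.6,"dy": 0.6,"dz": 13,"yaw": 0,"gripper": 1},
  {"dx": 0.6,"dy": 0.6,"dz": 15,"yaw": 0,"gripper": 1},
  {"dx": 0.6,"dy": 0.6,"dz": 15,"yaw": 0,"gripper": 1},
])

```text
clock: 2.65
tcp_pos: [0.4853, -0.1318, 0.1901]
orientation: [-1.132, -2.927, 0.002]
contact_force: [0.6, 0.2, 0.1]
grip_width: 0.0852
gripper_force: 0.0
```

Emit:
send_rows([
  {"dx": 0,"dy": 0,"dz": 0,"yaw": 0,"gripper": 0.05},
  {"dx": 0,"dy": 0,"dz": 0,"yaw": 0,"gripper": 0.05},
  {"dx": 0,"dy": 0,"dz": 0,"yaw": 0,"gripper": 0.05},
  {"dx": 0,"dy": 0,"dz": 0,"yaw": 0,"gripper": 0.05},
  {"dx": 0,"dy": 0,"dz": 0,"yaw": 0,"gripper": 0.05},
], force=30)

```text
clock: 3.28
tcp_pos: [0.4822, -0.1349, 0.1912]
orientation: [-1.136, -2.922, 0.005]
contact_force: [-13.4, -5.7, 10.3]
grip_width: 0.0103
gripper_force: 29.5
```

Run:
```python
from h import *;from bench import status
np.set_printoptions(precision=4,suppress=True)
o=status.get_obs();print(o)
p=np.load('cab.npy');hp=m(p,np.array([-.042,.15]))[0]
g=o['tcp_pos'][:2];r0=g-hp;print(inv(p,g),np.linalg.norm(r0))
R=cv2.Rodrigues(o['orientation'])[0]
for th in np.radians(np.arange(8,100,8)):
    c,s=np.cos(-th),np.sin(-th);w=hp+np.array([[c,-s],[s,c]])@r0
    print(round(np.degrees(th)),R.T@np.r_[(w-g),0]*100)
```

```text
{'clock': 3.275, 'joints': array([-0.3486,  0.3093,  0.5985,  2.0569, -0.2276,  0.8469,  1.2101]), 'qvel': array([ 0.0003, -0.001 ,  0.0008,  0.0002, -0.0031, -0.0026, -0.0018]), 'tau': array([ -4.9737, -33.7024,   0.3315, -27.1023,  -2.2862,  -3.1736,
         0.0848]), 'tcp_pos': array([ 0.4822, -0.1349,  0.1912]), 'orientation': array([-1.1361, -2.9216,  0.0054]), 'contact_force': array([-13.4324,  -5.657 ,  10.32  ]), 'moment': array([-1.1318,  2.6916, -0.0743]), 'gripper_force': 29.54936385154724, 'grip_width': 0.010316212491211021}
[-0.072   0.0558] 0.09886909577959127
8 [-1.283  -0.5065 -0.0037]
16 [-2.483  -1.1866 -0.006 ]
24 [-3.5767 -2.0271 -0.0068]
32 [-4.5428 -3.0116 -0.0062]
40 [-5.3624 -4.121  -0.0041]
48 [-6.0197 -5.3337 -0.0005]
56 [-6.5019 -6.6261  0.0044]
64 [-6.7994 -7.9729  0.0105]
72 [-6.9067 -9.3481  0.0178]
80 [ -6.8215 -10.7248   0.026 ]
88 [ -6.5455 -12.0762   0.0351]
96 [ -6.0841 -13.3761   0.0449]
```

Emit:
send_rows([
  {"dx": 0,"dy": 0,"dz": 0,"yaw": 0,"gripper": 0.6},
  {"dx": 0,"dy": 0,"dz": 0,"yaw": 0,"gripper": 0.6},
  {"dx": 0,"dy": 0,"dz": 0,"yaw": 0,"gripper": 0.6},
  {"dx": 0,"dy": 0,"dz": 0,"yaw": 0,"gripper": 0.6},
  {"dx": 0,"dy": 0,"dz": 0,"yaw": 0,"gripper": 0.6},
])

```text
clock: 3.9
tcp_pos: [0.4867, -0.1322, 0.1914]
orientation: [1.133, 2.93, 0.0]
contact_force: [-0.2, -0.1, -0.1]
grip_width: 0.0513
gripper_force: 0.0
```

Run:
```python
from h import *;from bench import status,imaging
import pickle
f=imaging.grab_frame('wrist');pickle.dump(f,open('w2.pkl','wb'));cv2.imwrite('pics/w2.png',f['color'][...,::-1])
o=status.get_obs();print(o['tcp_pos'],o['contact_force'],o['grip_width'],togo(o,[.486,-.141,.191],47.6), proj(f,[.486,-.141,.21]))
```

```text
[ 0.48664887 -0.13223479  0.19141386] [-0.03244236 -0.17012018  1.19516109] 0.051160843387799436 (array([-0.54, -0.69,  0.04]), np.float64(0.1)) [241.14076563 309.20146475]
```

View pics/w2.png

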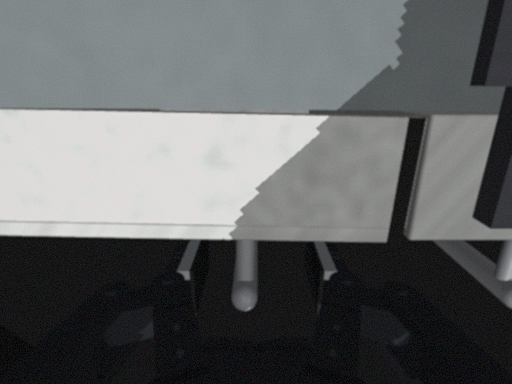

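The bar top is at (244,297) between the pads (about x 200 to 317) and off-centre, as computed.

Run:
```python
from h import *;from bench import status
import pickle
f=pickle.load(open('w2.pkl','rb'));o=status.get_obs();h=onz(f,(244,297),.21);p=np.load('cab.npy')
print(h,inv(p,h),togo(o,[h[0],h[1],.191],47.6))
```

```text
[ 0.48239065 -0.13604256  0.21      ] [-0.07287815  0.05652721] (array([ 0.06, -0.57,  0.04]), np.float64(0.1))
```

Emit:
send_rows([
  {"dx": 0,"dy": -0.6,"dz": 0,"yaw": 0,"gripper": 0.6},
  {"dx": 0,"dy": -0.6,"dz": 0,"yaw": 0,"gripper": 0.05},
  {"dx": 0,"dy": -0.6,"dz": 0,"yaw": 0,"gripper": 0.05},
  {"dx": 0,"dy": -0.6,"dz": 0,"yaw": 0,"gripper": 0.05},
  {"dx": 0,"dy": -0.6,"dz": 0,"yaw": 0,"gripper": 0.05},
], force=30)

```text
clock: 4.58
tcp_pos: [0.4833, -0.1364, 0.1916]
orientation: [1.132, 2.929, 0.001]
contact_force: [2.8, 1.8, -2.2]
grip_width: 0.01
gripper_force: 30.9
```

Run:
```python
from h import *;from bench import status
np.set_printoptions(precision=4,suppress=True)
o=status.get_obs();print(o['tcp_pos'],o['contact_force'],o['grip_width'])
```

```text
[ 0.4833 -0.1364  0.1916] [ 2.8042  1.8309 -2.1548] 0.009966689795014175
```

Emit:
send_rows([
  {"dx": -1.44,"dy": -0.66,"dz": 0,"yaw": 9,"gripper": 0.05},
  {"dx": -2.76,"dy": -1.55,"dz": 0,"yaw": 18,"gripper": 0.05},
  {"dx": -3.93,"dy": -2.62,"dz": 0,"yaw": 27,"gripper": 0.05},
  {"dx": -4.92,"dy": -3.87,"dz": 0,"yaw": 36,"gripper": 0.05},
  {"dx": -5.69,"dy": -5.26,"dz": 0,"yaw": 45,"gripper": 0.05},
])

```text
clock: 5.2
tcp_pos: [0.49, -0.214, 0.1916]
orientation: [2.173, 2.268, 0.001]
contact_force: [1.3, 1.8, 0.4]
grip_width: 0.0097
gripper_force: 30.9
```

Emit:
send_rows([
  {"dx": -1.44,"dy": -0.66,"dz": 0,"yaw": 9,"gripper": 0.05},
  {"dx": -2.76,"dy": -1.55,"dz": 0,"yaw": 18,"gripper": 0.05},
  {"dx": -3.93,"dy": -2.62,"dz": 0,"yaw": 27,"gripper": 0.05},
  {"dx": -4.92,"dy": -3.87,"dz": 0,"yaw": 36,"gripper": 0.05},
  {"dx": -5.69,"dy": -5.26,"dz": 0,"yaw": 45,"gripper": 0.05},
])

```text
clock: 5.82
tcp_pos: [0.4393, -0.2728, 0.1916]
orientation: [-2.875, -1.263, -0.001]
contact_force: [-0.1, 3.8, 4.4]
grip_width: 0.0098
gripper_force: 31.3
```

Emit:
send_rows([
  {"dx": 0,"dy": 0,"dz": 0,"yaw": 0,"gripper": 0.05},
  {"dx": 0,"dy": 0,"dz": 0,"yaw": 0,"gripper": 0.05},
  {"dx": 0,"dy": 0,"dz": 0,"yaw": 0,"gripper": 0.5},
  {"dx": 0,"dy": 0,"dz": 0,"yaw": 0,"gripper": 0.5},
  {"dx": 0,"dy": 0,"dz": 0,"yaw": 0,"gripper": 0.5},
])

```text
clock: 6.45
tcp_pos: [0.4393, -0.2734, 0.1914]
orientation: [2.873, 1.271, -0.0]
contact_force: [-0.1, -0.7, -0.3]
grip_width: 0.0426
gripper_force: 0.0
```

Run:
```python
from h import *;from bench import status,imaging
import pickle
f=imaging.grab_frame('top');pickle.dump(f,open('t2.pkl','wb'));cv2.imwrite('pics/t2.png',f['color'][...,::-1])
o=status.get_obs();p=np.load('cab.npy');print(o['tcp_pos'],o['contact_force'],o['grip_width'],o['joints'],inv(p,o['tcp_pos']))
```

```text
[ 0.43927398 -0.27336142  0.19134326] [ 0.74491873  0.28951134 -0.05420179] 0.042949643949282315 [-0.34111289  0.46143127  1.01087217  2.03913888 -0.49857168  0.90815975
  0.20408121] [-0.13355574  0.1870406 ]
```

View pics/t2.png

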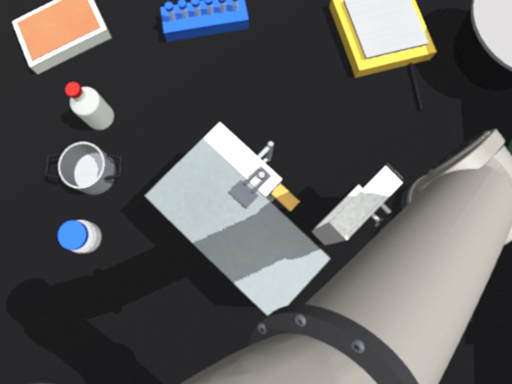

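The top view shows the active door standing about square, from (320,235) to (395,175). The brass plate is exposed at (286,197) and the passive door is still shut.

Emit:
send_rows([
  {"dx": 0,"dy": 0,"dz": -4,"yaw": 0,"gripper": 0.5},
  {"dx": 0,"dy": 0,"dz": -9,"yaw": 0,"gripper": 0.5},
  {"dx": 0,"dy": 0,"dz": -13,"yaw": 0,"gripper": 0.5},
  {"dx": 0,"dy": 0,"dz": -13,"yaw": 0,"gripper": 0},
  {"dx": 0,"dy": 0,"dz": -13,"yaw": 0,"gripper": 0},
])

```text
clock: 7.12
tcp_pos: [0.4392, -0.2728, 0.3207]
orientation: [-2.872, -1.271, 0.0]
contact_force: [0.8, 0.8, 0.3]
grip_width: 0.007
gripper_force: 0.0
```

Run:
```python
from h import *;from bench import status
import pickle
o=status.get_obs();p=np.load('cab.npy');f=pickle.load(open('t2.pkl','rb'))
g=cv2.cvtColor(f['color'],cv2.COLOR_RGB2HSV);mk=cv2.inRange(g,(8,110,60),(28,255,255))[180:220,265:310]
c=cv2.minAreaRect(max(cv2.findContours(mk,0,2)[0],key=cv2.contourArea));print(c)
q=np.array(c[0])+(265,180);w=onz(f,q,.21);print(w,inv(p,w))
for b in cv2.boxPoints(c)+(265,180): print(inv(p,onz(f,b,.21)))
print(o['tcp_pos'],togo(o,[w[0],w[1],.32],47.6))
```

```text
((20.139726638793945, 17.27260398864746), (27.79380989074707, 15.179293632507324), 42.87890625)
[ 0.46613293 -0.08001346  0.21      ] [-0.02310997  0.02608543]
[-0.00982912  0.00220666]
[-0.03647753  0.00186139]
[-0.03640304  0.04998451]
[-0.00989099  0.05006291]
[ 0.43915389 -0.27276662  0.32072096] (array([ 16.08, -10.97,   0.09]), np.float64(-89.9))
```

Emit:
send_rows([
  {"dx": 4,"dy": -2.7,"dz": 0,"yaw": -10,"gripper": 0},
  {"dx": 8,"dy": -5.5,"dz": 0,"yaw": -20,"gripper": 0},
  {"dx": 12,"dy": -8.2,"dz": 0,"yaw": -30,"gripper": 0},
  {"dx": 16.1,"dy": -11,"dz": 0,"yaw": -40,"gripper": 0},
  {"dx": 16.1,"dy": -11,"dz": 0,"yaw": -50,"gripper": 0},
])

```text
clock: 7.75
tcp_pos: [0.4661, -0.0754, 0.32]
orientation: [-2.049, -2.378, 0.002]
contact_force: [0.2, -0.6, -0.7]
grip_width: -0.0001
gripper_force: 0.0
```

Emit:
send_rows([
  {"dx": 0,"dy": 0,"dz": 0,"yaw": -10,"gripper": 0},
  {"dx": 0,"dy": 0,"dz": 0,"yaw": -20,"gripper": 0},
  {"dx": 0,"dy": 0,"dz": 0,"yaw": -30,"gripper": 0},
  {"dx": 0,"dy": 0,"dz": 0,"yaw": -40,"gripper": 0},
  {"dx": 0,"dy": 0,"dz": 0,"yaw": -40,"gripper": 0},
])

```text
clock: 8.38
tcp_pos: [0.4656, -0.0801, 0.3203]
orientation: [-1.135, -2.927, 0.002]
contact_force: [0.1, 0.5, -0.5]
grip_width: -0.0001
gripper_force: 0.0
```

Emit:
send_rows([
  {"dx": 0,"dy": 0,"dz": 0,"yaw": 0,"gripper": 0},
  {"dx": 0,"dy": 0,"dz": 0,"yaw": 0,"gripper": 0},
])

```text
clock: 8.62
tcp_pos: [0.4662, -0.0801, 0.3211]
orientation: [-1.136, -2.928, 0.001]
contact_force: [0.3, 0.4, 0.3]
grip_width: 0.0002
gripper_force: 0.0
```

Run:
```python
from h import *;from bench import status,imaging
import pickle
f=imaging.grab_frame('wrist');T=pickle.load(open('t2.pkl','rb'));cv2.imwrite('pics/w3.png',f['color'][...,::-1])
o=status.get_obs();p=np.load('cab.npy')
g=cv2.cvtColor(f['color'],cv2.COLOR_RGB2HSV);mk=cv2.inRange(g,(8,110,60),(28,255,255))
e=proj(f,[.466,-.08,.21]);print(e)
L=[c for c in cv2.findContours(mk,0,2)[0] if cv2.contourArea(c)>60]
for c in L:
    r=cv2.minAreaRect(c);q=r[0];w=onz(f,q,.21);print(r,w,inv(p,w),tri(f,q,T,(285.14,197.27)))
print(o['clock'],o['tcp_pos'],inv(p,o['tcp_pos']),o['joints'],o['grip_width'],togo(o,[.466,-.08,.235],47.6))
```

```text
[257.4292494  189.80849601]
((259.0, 190.0), (30.0, 58.0), 90.0) [ 0.46698571 -0.07916446  0.21      ] [-0.02316794  0.02488348] (array([ 0.46679172, -0.07975881,  0.20890542]), np.float64(0.0011834551745486816))
8.675 [ 0.4662569  -0.08009138  0.32124538] [-0.02325408  0.02605946] [-0.87761865  0.07345411  0.98983629  1.98263209 -0.06806451  1.11986725
  0.97195811] 9.960806679634806e-05 (array([ 0.02, -0.01,  8.62]), np.float64(0.0))
```

View pics/w3.png

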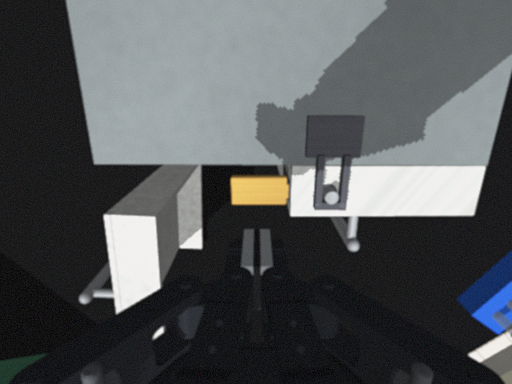

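The wrist view shows the brass plate at (259,190), triangulated at z 0.209. The closed tips are aligned over it and the active door stands open at left.

Emit:
send_rows([
  {"dx": 0,"dy": 0,"dz": 4,"yaw": 0,"gripper": 0},
  {"dx": 0,"dy": 0,"dz": 7,"yaw": 0,"gripper": 0},
  {"dx": 0,"dy": 0,"dz": 8.2,"yaw": 0,"gripper": 0},
  {"dx": 0,"dy": 0,"dz": 8.2,"yaw": 0,"gripper": 0},
  {"dx": 0,"dy": 0,"dz": 8.2,"yaw": 0,"gripper": 0},
])

```text
clock: 9.3
tcp_pos: [0.4672, -0.0803, 0.2405]
orientation: [1.133, 2.928, 0.001]
contact_force: [0.8, 0.0, 0.2]
grip_width: -0.0002
gripper_force: 0.0
```

Emit:
send_rows([
  {"dx": 0,"dy": 0,"dz": 0.6,"yaw": 0,"gripper": 0},
  {"dx": 0,"dy": 0,"dz": 1.1,"yaw": 0,"gripper": 0},
  {"dx": 0,"dy": 0,"dz": 1.5,"yaw": 0,"gripper": 0},
  {"dx": 0,"dy": 0,"dz": 1.9,"yaw": 0,"gripper": 0},
  {"dx": 0,"dy": 0,"dz": 1.9,"yaw": 0,"gripper": 0},
])

```text
clock: 9.93
tcp_pos: [0.4662, -0.0802, 0.2201]
orientation: [-1.133, -2.93, 0.001]
contact_force: [1.4, -0.7, 1.9]
grip_width: -0.0002
gripper_force: 0.9
```

Emit:
send_rows([
  {"dx": 0,"dy": 0,"dz": 0.3,"yaw": 0,"gripper": 0},
  {"dx": 0,"dy": 0,"dz": 0.5,"yaw": 0,"gripper": 0},
  {"dx": 0,"dy": 0,"dz": 0.6,"yaw": 0,"gripper": 0},
  {"dx": 0,"dy": 0,"dz": 0.6,"yaw": 0,"gripper": 0},
  {"dx": 0,"dy": 0,"dz": 0.6,"yaw": 0,"gripper": 0},
])

```text
clock: 10.55
tcp_pos: [0.468, -0.0824, 0.2166]
orientation: [1.134, 2.926, 0.0]
contact_force: [-2.5, -4.1, 25.4]
grip_width: 0.0003
gripper_force: 13.0
```

Emit:
send_rows([
  {"dx": 0,"dy": 0,"dz": -3,"yaw": 0,"gripper": 0},
  {"dx": 0,"dy": 0,"dz": -9,"yaw": 0,"gripper": 0},
  {"dx": 0,"dy": 0,"dz": -14,"yaw": 0,"gripper": 0},
  {"dx": 0,"dy": 0,"dz": -14,"yaw": 0,"gripper": 0},
  {"dx": 0,"dy": 0,"dz": -14,"yaw": 0,"gripper": 0},
])

```text
clock: 11.18
tcp_pos: [0.4653, -0.0797, 0.3533]
orientation: [-1.131, -2.928, 0.0]
contact_force: [0.3, 0.9, -1.1]
grip_width: 0.0001
gripper_force: 0.0
```

Emit:
send_rows([
  {"dx": 0,"dy": 0,"dz": 0,"yaw": 0,"gripper": 0},
  {"dx": 0,"dy": 0,"dz": 0,"yaw": 0,"gripper": 0},
  {"dx": 0,"dy": 0,"dz": 0,"yaw": 0,"gripper": 0},
  {"dx": 0,"dy": 0,"dz": 0,"yaw": 0,"gripper": 0},
  {"dx": 0,"dy": 0,"dz": 0,"yaw": 0,"gripper": 0},
])

```text
clock: 11.8
tcp_pos: [0.4663, -0.0802, 0.3544]
orientation: [-1.133, -2.93, 0.0]
contact_force: [0.5, -0.1, -0.5]
grip_width: -0.0002
gripper_force: 0.0
```

Emit:
send_rows([
  {"dx": 0,"dy": 0,"dz": 0,"yaw": 0,"gripper": 0},
  {"dx": 0,"dy": 0,"dz": 0,"yaw": 0,"gripper": 0},
  {"dx": 0,"dy": 0,"dz": 0,"yaw": 0,"gripper": 0},
  {"dx": 0,"dy": 0,"dz": 0,"yaw": 0,"gripper": 0},
  {"dx": 0,"dy": 0,"dz": 0,"yaw": 0,"gripper": 0},
])

```text
clock: 12.42
tcp_pos: [0.4664, -0.0802, 0.3544]
orientation: [-1.133, -2.93, -0.0]
contact_force: [0.4, -1.3, 0.1]
grip_width: 0.0
gripper_force: 0.0
```

Run:
```python
from h import *;from bench import imaging,status
f=imaging.grab_frame('wrist');cv2.imwrite('pics/w4.png',f['color'][...,::-1])
print(status.get_obs()['contact_force'])
```

```text
[-0.41022035  0.38116771 -0.02947344]
```

View pics/w4.png

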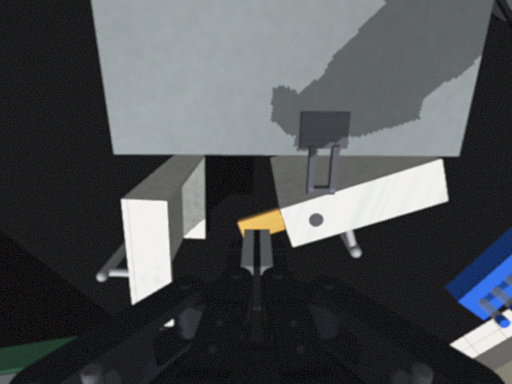

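The passive door is ajar at (365,200) with its bolt pin withdrawn at (316,220). The active door stands open. I'll check that both are at rest, then hand in.

Run:
```python
from bench import imaging,workorder
import numpy as np
a=imaging.grab_frame('scene')['color'].astype(int)
for i in range(12): b=imaging.grab_frame('scene')['color'].astype(int)
n=(abs(a-b).max(2)>40).sum();print(n)
if n<15: print(workorder.hand_in())
```

```text
0
the job is handed in; nothing more can be done
None
```

I handed the job in at about 13 s on the robot's clock: the active door stands about square to the cabinet, the flush bolt was pushed to its lower stop, the passive door is ajar, and nothing was moving in the camera check just before; no verdict was returned.

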